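# Select measuring line six and start the test bench

## Task

With a fingertip, push the selector's pointer handle round, click by click, until it rests at the sixth of its eight marks, counted clockwise from the first, so that the bench measures line six. Only then press the start button down fully and let it come back up. Leave the round fine-adjustment knob and everything standing or lying around as it is: nothing is picked up.

Things in the scene. Friction and masses are not known exactly. Their poses are not given: they have to be found in the camera images.
- selector_box: The selector's box: fixed square aluminium box 110 x 110 mm, 50 mm high, screwed to the bench and turned up to 0.35 rad either way; origin at the centre of its underside, x and y along its sides, z up. Eight marks ring the selector on its top, 37 to 53 mm from the axis; seen from above the first lies 105 degrees counter-clockwise of the box's x axis, each next one 30 degrees further clockwise, the sixth 45 degrees clockwise of x.
- selector_axis (a point): Point on the selector's vertical axis at the centre of the box's top face, 50 mm above the bench; axes as the box's. Above this face: a round base disc 42 mm across, up to 9 mm, and on it the handle bar. The marks have a 150-degree gap on the robot's side.
- pointer_tip (a point): Middle of the end face of the handle's long end, the end that points at the marks: 46 mm from the axis, 19 mm above the box's top. The handle is an upright bare-metal bar 12 mm wide, from 6 to 32 mm above the box's top; it reaches 46 mm from the axis to this end and 20 mm to the short end, and has a dark line along the top of the long end.
- selector (a joint): Angle of the selector (rad), clockwise from above: 0 at the first mark, 0.5236 more per click, 2.618 at the sixth, 3.665 at the eighth; stops just beyond the first and eighth. Starts at one of the first four. Spring detents: 3 to 5 N sideways 36 mm from the axis takes it over the crest half-way between marks; it then snaps on to the next mark by itself, ahead of the finger, and stays there.
- start_top (a point): Centre of the top face of the round start button, 32 mm across, standing up out of a dark housing in the middle of the second box (fixed square aluminium box 110 x 110 mm, 50 mm high); the button moves straight down.
- start (a joint): Travel of the start button (m): 0 up, 0.006 fully down; springs back; about 5 N presses it fully down.
- trim_rim (a point): A point on the rim of the round fine-adjustment knob (40 mm across, 21 mm from its axis, without pointer, 31 mm high) on the third box (fixed square aluminium box 110 x 110 mm, 50 mm high). To be left alone.
- fitting: Bystander: stepped brass pipe fitting, 28 mm across, 42 mm high, standing; origin at the centre of its underside
- nozzle: Bystander: steel nozzle, 30 mm across, 78 mm high, standing; origin at the centre of its underside
- wrench: Bystander: steel wrench, 180 mm long, lying flat; origin at the middle of its length on its underside
- driver: Bystander: screwdriver with black handle, 200 mm long, 26 mm thick, lying; origin at the middle of its length on its underside
- dish: Bystander: round steel dish, 90 mm across, 35 mm high; origin at the centre of its underside
- flask: Bystander: brown bottle, 60 mm across, 130 mm high; origin at the centre of its underside
- vial: Bystander: small clear jar, 34 mm across, 80 mm high; origin at the centre of its underside
- collar: Bystander: dark steel ring lying flat, 48 mm across, 16 mm high; origin at the centre of its underside
Mind the look-alikes: they are no part of the job. What is shaped like the selector_box but brown or turquoise is not meant.

How it is judged:
By the outcome, as a careful person would: the job done as asked, in the order asked, and still so for the second after the job is handed in, with the robot touching nothing.
It also fails if it takes over 61 s, if anything falls off the work surface, if the arm or the gripper's body presses on something with over 40 N, if the wrist force passes 120 N, or if a joint passes its speed limit or range.

## Robot

A 6-joint arm with a two-finger parallel gripper is mounted at the origin on the work surface. World frame = base frame: x ahead of the robot, y to its left, z up, the work surface at z = 0. Lengths are in m, angles in rad, forces in N, time in s.
With the tool pointing down it reaches from about 0.35 to 0.975 m from the base axis. Payload 4.9 kg.
Tool frame: the origin (TCP) lies on the front face of the gripper's body, between the roots of the fingers; the fingertips stand 73 mm ahead of it and the grasp point (between the pads) lies 54 mm ahead of it (tip_extent is the distance from the TCP to the fingertips, in m); y points along the fingers, x is the direction in which the jaws open and shut, and the axes are right-handed (so a half turn about y gives the same grasp; the last joint's range is limited). The gripper opens to 85 mm and grips with 20 to 120 N. Pads are 22 mm wide; open, the fingers measure 114 mm over their backs; the gripper's body (76 mm by 85 mm) begins 54 mm behind the grasp point. The pads swing forward as they close: fully open they stand 13 mm farther back than shut.
Start: joints at [-1.32, 0.053, 1.613, -0, 1.476, -0.119], TCP at [0.226, -0.583, 0.304] pointing down, gripper open.
Joint ranges: [-3.01, 3.01], [-1.01, 2.22], [0.06, 2.58], [-1.02, 4.17], [0.09, 2.62], [-3.14, 3.14]. Speed limits (rad/s): [2.57, 2.57, 3.14, 3.14, 3.14, 3.14].

## Interface

Orientations are given as a unit quaternion [w, x, y, z].
In Python, from plant import state, grab_frame, camera_info, job_done, tip_extent gives the robot as it stands.
- The arm moves only by the tool carry_out, never from a script. Its argument "rows" is a list that holds one entry, the list of rows, each a list of 7 numbers: the turn, a rotation vector about the world's x, y, z as a fraction of full scale, then the shift along the world's x, y, z as a fraction of full scale, then the finger opening in mm, from 0 to 85.4. A call has 1 to 5 rows; each row shifts and turns the commanded pose from where the row before left it; what a row does not reach is not made up. Full scale, the value 1, is 40 mm for a shift and 4 degrees for a turn. A row lasts 1/10 s, in which the tool goes at most 50 mm and 8.59 degrees, less where a joint would pass 70% of its speed; a pose out of reach is approached as far as the arm can. A call with a number of a shift or a turn outside -1 to 1 is refused whole. A call with a gripper value outside its range is refused whole. The fingers move at their own pace and stop on an object; the grip force is fixed at half the most. Time passes only in rows, so rows that do not move let the fingers close. It gives the time, the measured TCP pose, the force and the opening at its end, in the units of the state.
- state(): the state, without advancing time (a new reading comes with each control period).
- grab_frame(name): name is "side" or "top" or "wrist"; returns the picture (420x560x3 uint8, blue, green, red); there is no depth.
- camera_info(name): a dict with "intrinsics" (3x3 intrinsics, pixels), "k1" (the pictures are not rectified: a ray, as slopes to the right and down, at radius r is drawn at 1 + k1 r^2 times it, then the intrinsics apply), "xyz" and "rotation" of the camera in the world; the wrist camera has in their place "tool_from_camera" (4x4, takes a point from camera to tool coordinates, whose origin is the TCP and whose axes are the tool frame's). Camera axes: x right, y down, z forward; pixel columns grow to the right and rows downward; lengths in m; the calibration is good to about 2 mm. A picture is of the moment at which its call begins: read the wrist's pose just before it. camera_info takes no time and is no camera call.
- job_done(): hands the job in, once; it reports no verdict.
The state is a dict: "time": time; "joint_pos": joint angles; "joint_vel": joint speeds; "joint_efforts": joint torques, N m; "tool_pos": TCP position; "tool_rot": TCP orientation; "contact_force": force on the tool from outside, world axes, zero at the start; "ft_torque": the same for the moment, N m; "gripper_width": opening from 0.0 (shut) to 1.0 (fully open).
Only numpy, scipy, OpenCV 4.12 (cv2) and the standard library are available. Lean on these libraries where they do the work, as an engineer would, in place of code of your own. Each camera call takes 0.05 s, during which the arm holds its last target.

## Working session

There is one attempt and no reset: what is moved stays moved. The work goes in short steps, Python scripts to look and compute and a tool call to move; the robot and the scene stay as the last step left them, time stands still between calls to the robot, and variables do not carry over. Pictures are saved under pics/ and viewed, and the job is handed in when it is done.

Besides the shell and the picture viewer there is one more tool, called after "Call:" by a JSON object that holds its "api" and its "payload", one argument or row to a line. carry_out: Moves the arm, as the interface text tells. Shift numbers are shares of 40 mm and turn numbers shares of 4 degrees, none past 1 either way. Its arguments: {"type":"object","properties":{"rows":{"type":"array"}},"required":["rows"]}

```bash
mkdir -p pics; ls
python3 - <<'E'
from plant import *
import cv2,json
s=state();print(s);print(tip_extent if not callable(tip_extent) else tip_extent())
for n in("side","top","wrist"):
    cv2.imwrite(f"pics/{n}0.png",grab_frame(n));print(n,camera_info(n))
E
```

```text
pics
{'time': 0.0, 'joint_pos': array([-1.32003727e+00,  5.33601167e-02,  1.61431309e+00, -6.53988780e-06,
        1.47598498e+00, -1.18991295e-01]), 'joint_vel': array([8.51728178e-04, 1.55651448e-03, 1.91510186e-03, 8.03261994e-05,
       7.62968532e-04, 4.52963236e-04]), 'joint_efforts': array([ 4.50918997e-04, -3.93680906e+01, -3.70178533e+01, -1.34038405e-04,
        6.99764933e-03,  1.17621505e-05]), 'tool_pos': array([ 0.22574881, -0.58229264,  0.30264944]), 'tool_rot': array([ 0.58387087, -0.5829118 ,  0.40011806, -0.39901651]), 'contact_force': array([ 0.48934552,  0.75997929, -0.12423907]), 'ft_torque': array([-0.02225778,  0.01175388,  0.06980295]), 'gripper_width': 0.9996578241367238}
0.0726
side {'intrinsics': array([[478.08610291,   0.        , 282.20724133],
       [  0.        , 478.08610291, 216.10433029],
       [  0.        ,   0.        ,   1.        ]]), 'k1': -0.07353112214181262, 'xyz': array([0.46925469, 0.84384844, 0.81342871]), 'rotation': array([ 0.01182115, -0.029027  ,  0.91160408, -0.40987277])}
top {'intrinsics': array([[417.66782505,   0.        , 287.3717789 ],
       [  0.        , 417.66782505, 213.92278424],
       [  0.        ,   0.        ,   1.        ]]), 'k1': 0.04463190428311485, 'xyz': array([ 0.4738763 , -0.02083976,  1.06433136]), 'rotation': array([ 0.03660927, -0.69557162,  0.71737853, -0.01442006])}
wrist {'intrinsics': array([[333.1644416 ,   0.        , 283.73015951],
       [  0.        , 333.1644416 , 208.52327078],
       [  0.        ,   0.        ,   1.        ]]), 'k1': -0.02708419069021491, 'tool_from_camera': array([[ 9.99999099e-01, -1.33349825e-03, -1.55406468e-04,
         8.62088671e-04],
       [-1.97397107e-04, -2.60544723e-01,  9.65461759e-01,
        -6.99455813e-02],
       [-1.32793190e-03, -9.65460858e-01, -2.60544751e-01,
         6.64571109e-02],
       [ 0.00000000e+00,  0.00000000e+00,  0.00000000e+00,
         1.00000000e+00]])}
```

View pics/top0.png

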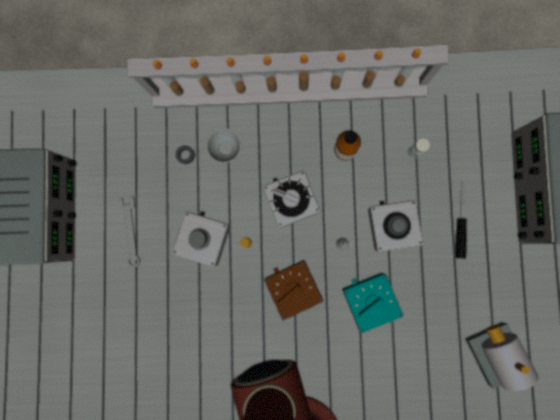

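View pics/side0.png

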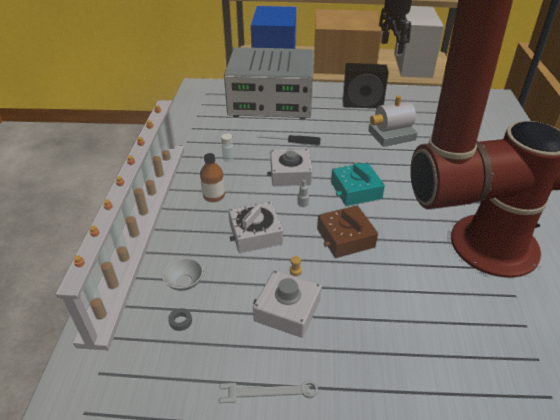

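View pics/wrist0.png

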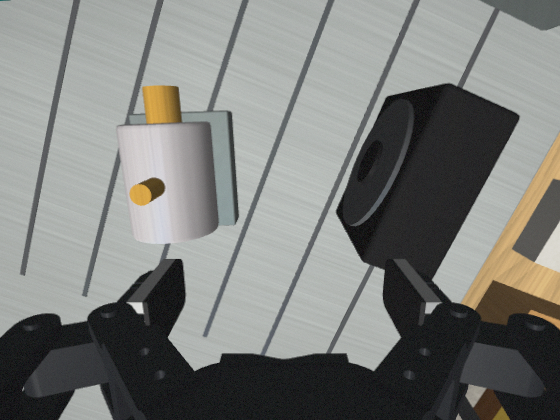

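```bash
cat > h.py <<'E'
import numpy as np,cv2
from plant import *
from scipy.spatial.transform import Rotation as R
def q2R(q): return R.from_quat([q[1],q[2],q[3],q[0]]).as_matrix()
def cam(n,s=None):
    c=camera_info(n);K=np.array(c["intrinsics"]);k1=c["k1"]
    if n=="wrist":
        s=s or state();T=np.array(c["tool_from_camera"]);Rt=q2R(s["tool_rot"])
        return K,k1,Rt@T[:3,3]+s["tool_pos"],Rt@T[:3,:3]
    r=np.array(c["rotation"])
    return K,k1,np.array(c["xyz"]),q2R(r) if r.size==4 else r
def proj(n,p,C=None):
    K,k1,t,Rm=C or cam(n);p=(np.atleast_2d(p)-t)@Rm;d=np.array([k1,0,0,0,0.])
    return cv2.projectPoints(p.reshape(-1,1,3),np.zeros(3),np.zeros(3),K,d)[0].reshape(-1,2)
def ray(n,uv,z,C=None):
    K,k1,t,Rm=C or cam(n)
    x=cv2.undistortPoints(np.array(uv,float).reshape(-1,1,2),K,np.array([k1,0,0,0,0.])).reshape(-1,2)
    d=np.c_[x,np.ones(len(x))]@Rm.T
    return t+d*((z-t[2])/d[:,2])[:,None]
E
python3 - <<'E'
import cv2,numpy as np
t=cv2.imread("pics/top0.png");s=cv2.imread("pics/side0.png")
a=cv2.resize(t[160:270,250:440],None,fx=4,fy=4,interpolation=2);cv2.imwrite("pics/ta.png",a)
a=cv2.resize(t[180:290,150:250],None,fx=4,fy=4,interpolation=2);cv2.imwrite("pics/tb.png",a)
a=cv2.resize(s[140:340,215:345],None,fx=3,fy=3,interpolation=2);cv2.imwrite("pics/sa.png",a)
from h import *
print(ray("top",[(291,198)],.082),ray("top",[(199,238)],.08),ray("top",[(397,225)],.08))
E
```

```text
[[ 0.58286222 -0.00074394  0.082     ]] [[0.49516892 0.21976092 0.08      ]] [[ 0.51146053 -0.24592132  0.08      ]]
```

View pics/ta.png

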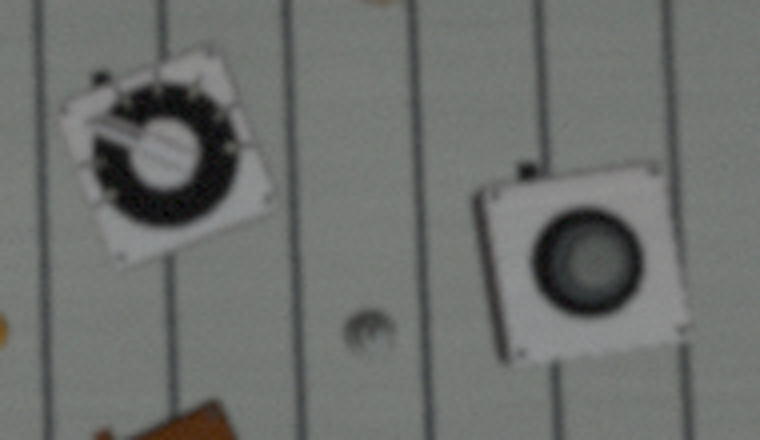

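View pics/tb.png

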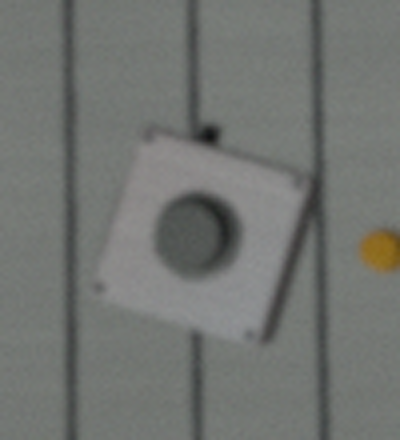

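View pics/sa.png

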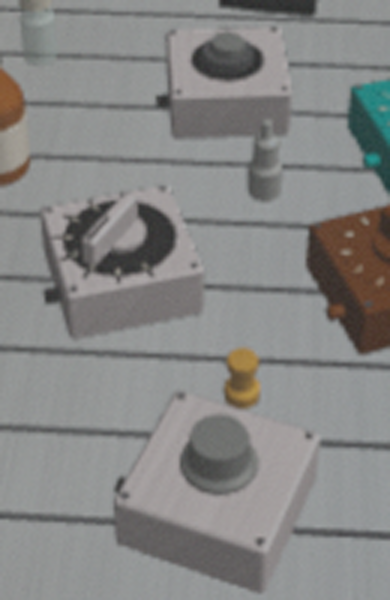

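Run:
```python
from h import *
print(q2R(state()["tool_rot"]).round(3)); print(cam("wrist")[2])
cs=[(62,108),(213,42),(272,207),(120,268)]
p=ray("top",[(250+(x-1.5)/4,160+(y-1.5)/4) for x,y in cs],.05);print(p.round(4),p.mean(0))
e=np.r_[p[0]-p[3]]+p[1]-p[2];print("yaw",np.degrees(np.arctan2(e[1],e[0])))
h=ray("top",[(250+x/4,160+y/4) for x,y in [(93,121),(165,152)]],.082);d=h[0]-h[1];print(h,np.degrees(np.arctan2(d[1],d[0])))
print(ray("top",[(250+588/4,160+257/4)],.075))
```

```text
[[ 0.361 -0.     0.932]
 [-0.932  0.002  0.361]
 [-0.002 -1.     0.   ]]
[ 0.28811053 -0.5592854   0.37289353]
[[ 0.6165  0.0625  0.05  ]
 [ 0.6541 -0.0313  0.05  ]
 [ 0.5516 -0.0638  0.05  ]
 [ 0.5174  0.0297  0.05  ]] [ 0.58488629 -0.00072431  0.05      ]
yaw 17.950342099477748
[[ 0.60272326  0.04077063  0.082     ]
 [ 0.58284253 -0.00133497  0.082     ]] 64.72502458660833
[[ 0.51340917 -0.24715064  0.075     ]]
```

Call:
{"api": "carry_out", "payload": {
  "rows": [
    [[0, 0, 0, 0.4, 0.4, 0, 0], [0, 0, 0, 0.7, 0.8, 0, 0], [0, 0, 0, 0.7, 0.8, 0, 0], [0, 0, 0, 0.7, 0.8, 0, 0], [0, 0, 0, 0.7, 0.8, 0, 0]]
  ]
}}

```text
time: 0.65
tool_pos: [0.3546, -0.4373, 0.3035]
tool_rot: [0.583, -0.583, 0.4, -0.4]
contact_force: [0.9, -1.6, -0.0]
gripper_width: 0.139
```

Call:
{"api": "carry_out", "payload": {
  "rows": [
    [[0, 0, 0, 0.7, 0.8, 0, 0], [0, 0, 0, 0.7, 0.8, 0, 0], [0, 0, 0, 0.7, 0.8, 0, 0], [0, 0, 0, 0.7, 0.8, 0, 0], [0, 0, 0, 0.5, 0.9, 0, 0]]
  ]
}}

```text
time: 1.15
tool_pos: [0.487, -0.2733, 0.3036]
tool_rot: [0.583, -0.583, 0.4, -0.399]
contact_force: [-0.3, -0.3, -0.2]
gripper_width: 0.001
```

Call:
{"api": "carry_out", "payload": {
  "rows": [
    [[0, 0, 0, 0, 0, 0, 0], [0, 0, 0, 0, 0, 0, 0]]
  ]
}}

```text
time: 1.35
tool_pos: [0.4861, -0.2741, 0.3036]
tool_rot: [-0.584, 0.584, -0.399, 0.399]
contact_force: [-0.4, -0.7, 0.3]
gripper_width: -0.001
```

Run:
```python
from h import *
s=state();print(s["time"],s["tool_pos"],s["gripper_width"],tip_extent,s["joint_pos"],s["contact_force"])
f=grab_frame("wrist");cv2.imwrite("pics/w1.png",f)
np.save("w1.npy",np.r_[s["tool_pos"],s["tool_rot"]])
```

```text
1.35 [ 0.48605011 -0.27408225  0.30357663] -0.0006807154861207966 0.0726 [-6.46609863e-01 -1.06472774e-01  1.76957289e+00 -5.63263052e-04
  1.47900816e+00  5.52491084e-01] [-0.38915708 -0.74068408  0.28935192]
```

View pics/w1.png

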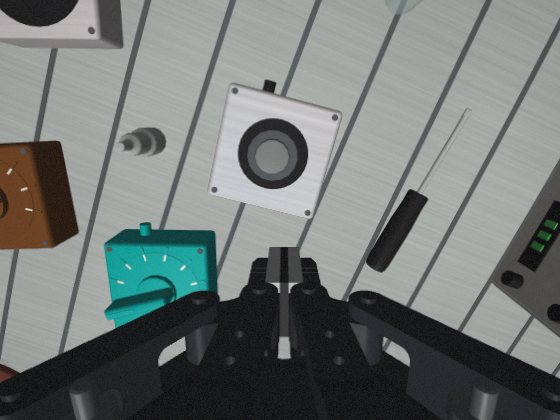

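Run:
```python
from h import *
a=np.load("w1.npy");s=dict(tool_pos=a[:3],tool_rot=a[3:]);C=cam("wrist",s)
p=ray("wrist",[(233,84),(341,114),(308,217),(210,190)],.05,C);print(p.round(4),p.mean(0))
for z in(.05,.06,.07,.08):print(z,ray("wrist",[(272,156)],z,C),ray("top",[(250+588/4,160+257/4)],z), ray("side",[(215+232/3,140+43/3)],z))
tp=a[:3]+q2R(a[3:])@np.array([[x,.0726,z] for x in(-.014,0,.014) for z in (-.011,.011)]).T.T[0]
for x in(-.014,0,.014):
  for z in(-.011,0,.011):
    P=a[:3]+q2R(a[3:])@np.array([x,.0726,z]);print(x,z,proj("wrist",P,C))
```

```text
[[ 0.5602 -0.1962  0.05  ]
 [ 0.5717 -0.2992  0.05  ]
 [ 0.4673 -0.3086  0.05  ]
 [ 0.458  -0.2074  0.05  ]] [ 0.51428534 -0.25285797  0.05      ]
0.05 [[ 0.51158875 -0.25287632  0.05      ]] [[ 0.51440815 -0.25286942  0.05      ]] [[ 0.50934977 -0.27871363  0.05      ]]
0.06 [[ 0.51272469 -0.25281015  0.06      ]] [[ 0.51400856 -0.25058191  0.06      ]] [[ 0.50882457 -0.26400942  0.06      ]]
0.07 [[ 0.51386063 -0.25274398  0.07      ]] [[ 0.51360897 -0.24829439  0.07      ]] [[ 0.50829937 -0.2493052   0.07      ]]
0.08 [[ 0.51499657 -0.25267781  0.08      ]] [[ 0.51320938 -0.24600688  0.08      ]] [[ 0.50777417 -0.23460098  0.08      ]]
-0.014 -0.011 [[252.56648445 287.89510322]]
-0.014 0 [[251.93608588 266.60884297]]
-0.014 0.011 [[251.28866516 244.47976683]]
0 -0.011 [[282.07084349 287.87578046]]
0 0 [[282.00750762 266.58390323]]
0 0.011 [[281.94211138 244.44859666]]
0.014 -0.011 [[311.57823598 287.82257   ]]
0.014 0 [[312.08213517 266.5332603 ]]
0.014 0.011 [[312.59894844 244.40092446]]
```

Call:
{"api": "carry_out", "payload": {
  "rows": [
    [[0, 0, 0.5, 0.2, 0.6, 0, 0], [0, 0, 1, 0.3, 1, 0, 0], [0, 0, 1, 0.3, 1, 0, 0], [0, 0, 1, 0.3, 1, 0, 0], [0, 0, 1, 0.3, 1, 0, 0]]
  ]
}}

```text
time: 1.9
tool_pos: [0.5418, -0.091, 0.3039]
tool_rot: [-0.639, 0.639, -0.303, 0.304]
contact_force: [0.9, -0.4, -0.1]
gripper_width: 0.001
```

Call:
{"api": "carry_out", "payload": {
  "rows": [
    [[0, 0, 1, 0.2, 1, 0, 0], [0, 0, 1, 0.2, 0.8, 0, 0], [0, 0, 1, 0, 0.4, 0, 0], [0, 0, 1, 0, 0, 0, 0], [0, 0, 0, 0, 0, 0, 0]]
  ]
}}

```text
time: 2.4
tool_pos: [0.5579, -0.0037, 0.3037]
tool_rot: [-0.674, 0.675, -0.212, 0.212]
contact_force: [0.5, 0.4, -0.2]
gripper_width: 0.002
```

Run:
```python
from h import *
s=state();print(s["time"],s["tool_pos"],s["joint_pos"],s["contact_force"])
f=grab_frame("wrist");cv2.imwrite("pics/w2.png",f)
np.save("w2.npy",np.r_[s["tool_pos"],s["tool_rot"]])
```

```text
2.4 [ 0.55786702 -0.0036829   0.30373487] [-1.39843348e-01 -1.07010467e-01  1.76980532e+00 -4.22173634e-04
  1.47905084e+00  4.69078130e-01] [ 0.53697269  0.41176055 -0.18953164]
```

View pics/w2.png

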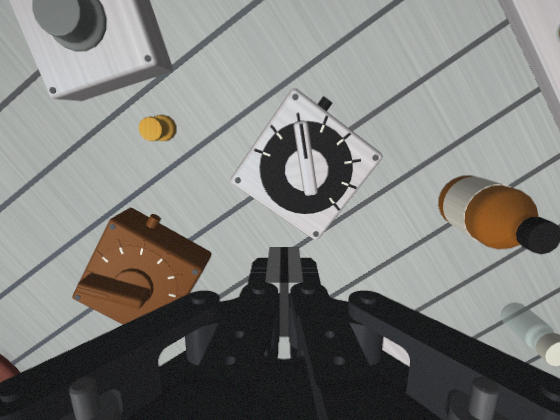

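Run:
```python
from h import *
a=np.load("w2.npy");s=dict(tool_pos=a[:3],tool_rot=a[3:]);C=cam("wrist",s)
p=ray("wrist",[(294,89),(382,156),(318,238),(232,181)],.05,C);c=p.mean(0);print(p.round(4),c)
e=p[1]-p[2]+p[0]-p[3]; print("yaw?",np.degrees(np.arctan2(e[1],e[0])))
for z in(.05,):
  m=ray("wrist",[(260,152),(278,131),(299,118),(324,121),(342,138),(355,161),(349,186),(335,205)],z,C)-c
  print(np.degrees(np.arctan2(m[:,1],m[:,0])).round(1),np.hypot(m[:,0],m[:,1]).round(4))
h=ray("wrist",[(301,122),(312,193)],.082,C);d=h[0]-h[1];print(h,np.degrees(np.arctan2(d[1],d[0])))
f=cv2.imread("pics/w2.png")[80:250,220:400];cv2.imwrite("pics/w2c.png",cv2.resize(f,None,fx=3.4,fy=3.4,interpolation=2))
```

```text
[[ 0.6194  0.0659  0.05  ]
 [ 0.6545 -0.0334  0.05  ]
 [ 0.5572 -0.0681  0.05  ]
 [ 0.5207  0.0302  0.05  ]] [ 0.58794165 -0.00135569  0.05      ]
yaw? 19.779937109962063
[126.   93.1  64.5  35.7   5.9 -26.5 -57.7 -86.8] [0.0477 0.0449 0.0479 0.0472 0.0441 0.0475 0.0459 0.0473]
[[ 0.60688667  0.03902364  0.082     ]
 [ 0.58028017 -0.01764107  0.082     ]] 64.84794564831468
```

View pics/w2c.png

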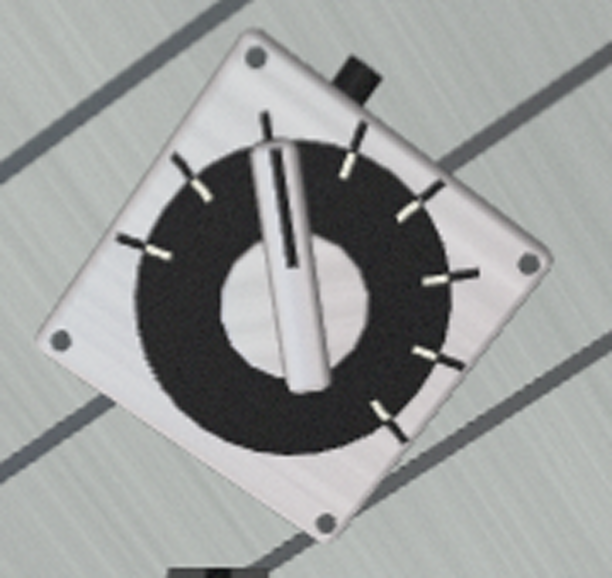

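Call:
{"api": "carry_out", "payload": {
  "rows": [
    [[0, 0, 0.8, 0.1, 0.4, 0, 0], [0, 0, 0.8, 0.1, 0.4, -0.3, 0], [0, 0, 0.9, 0.1, 0.4, -0.8, 0], [0, 0, 0, 0, 0, -1, 0], [0, 0, 0, 0, 0, -1, 0]]
  ]
}}

```text
time: 2.95
tool_pos: [0.57, 0.0466, 0.1782]
tool_rot: [0.691, -0.691, 0.151, -0.151]
contact_force: [1.3, -1.0, 0.1]
gripper_width: 0.0
```

Call:
{"api": "carry_out", "payload": {
  "rows": [
    [[0, 0, 0, 0, 0, -0.6, 0], [0, 0, 0, 0, 0, -0.3, 0], [0, 0, 0, 0, 0, 0, 0]]
  ]
}}

```text
time: 3.25
tool_pos: [0.5686, 0.0459, 0.1413]
tool_rot: [-0.69, 0.691, -0.153, 0.15]
contact_force: [0.1, -0.3, -0.3]
gripper_width: -0.001
```

Run:
```python
from h import *
s=state();print(s["time"],s["tool_pos"],s["contact_force"],q2R(s["tool_rot"])[:,0])
f=grab_frame("wrist");cv2.imwrite("pics/w3.png",f)
f=grab_frame("side");cv2.imwrite("pics/s3.png",cv2.resize(f[130:290,180:370],None,fx=4,fy=3.7,interpolation=2))
```

```text
3.25 [0.56860297 0.04585993 0.14130676] [ 0.13360339 -0.33350214 -0.28885192] [ 0.90813228 -0.41866113 -0.00431413]
```

View pics/w3.png

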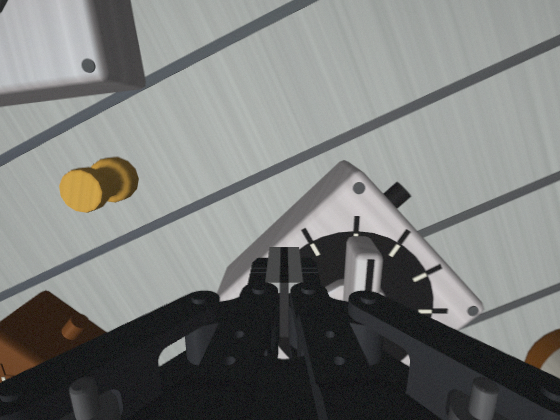

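View pics/s3.png

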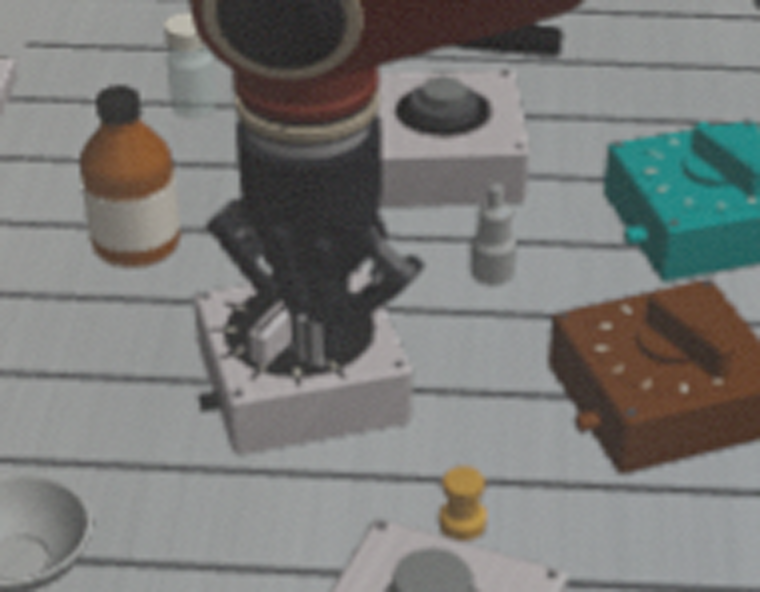

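```bash
cat >> h.py <<'E'
c0=np.array([.587,-.001])
def tgt(th,d,r=.036):
    t=np.radians(th);return c0+r*np.array([np.cos(t),np.sin(t)])+d*np.array([-np.sin(t),np.cos(t)])
def plan(seq,z=None):
    s=state();p=s["tool_pos"][:2].copy();X=q2R(s["tool_rot"])[:,0];y=np.degrees(np.arctan2(X[1],X[0]))
    print("now",s["tool_pos"].round(4),"thf",(y+90).round(1),s["contact_force"].round(1))
    ca=np.radians(y+90);v=p-c0;print("d now",-np.sin(ca)*v[0]+np.cos(ca)*v[1],"r",np.cos(ca)*v[0]+np.sin(ca)*v[1])
    for th,d in seq:
        q=tgt(th,d);print(th,d,"turn",round((th-90-y)/4,2),"shift",((q-p)/.04).round(3));p=q;y=th-90
E
python3 -c "
from h import *
plan([(65,.027),(65,.02),(63,.016),(61,.014),(59,.014),(57,.014),(55,.014),(53,.014),(51,.014),(49,.014),(47,.014)])"
```

```text
now [0.5707 0.0455 0.1449] thf 65.2 [-0.3  0.9  0.1]
d now 0.034331339442712785 r 0.035382415782946014
65 0.027 turn -0.06 shift [ 0.177 -0.062]
65 0.02 turn 0.0 shift [ 0.159 -0.074]
63 0.016 turn -0.5 shift [ 0.125 -0.043]
61 0.014 turn -0.5 shift [ 0.078 -0.027]
59 0.014 turn -0.5 shift [ 0.033 -0.005]
57 0.014 turn -0.5 shift [ 0.033 -0.006]
55 0.014 turn -0.5 shift [ 0.033 -0.007]
53 0.014 turn -0.5 shift [ 0.033 -0.009]
51 0.014 turn -0.5 shift [ 0.032 -0.01 ]
49 0.014 turn -0.5 shift [ 0.032 -0.011]
47 0.014 turn -0.5 shift [ 0.032 -0.012]
```

Call:
{"api": "carry_out", "payload": {
  "rows": [
    [[0, 0, 0, 0, 0, -0.15, 0], [0, 0, 0, 0.17, -0.06, 0, 0], [0, 0, 0, 0.16, -0.07, 0, 0], [0, 0, 0, 0, 0, 0, 0], [0, 0, 0, 0, 0, 0, 0]]
  ]
}}

```text
time: 3.85
tool_pos: [0.5836, 0.0399, 0.1383]
tool_rot: [0.691, -0.691, 0.152, -0.152]
contact_force: [-1.0, -0.0, -0.1]
gripper_width: 0.002
```

Run:
```python
from h import *
plan([(63,.016)])
f=grab_frame("wrist");cv2.imwrite("pics/w4.png",f[150:420,150:450])
```

```text
now [0.5836 0.0399 0.1383] thf 65.2 [-1.  -0.  -0.1]
d now 0.020287556162651925 r 0.035673250755692595
63 0.016 turn -0.54 shift [ 0.138 -0.039]
```

View pics/w4.png

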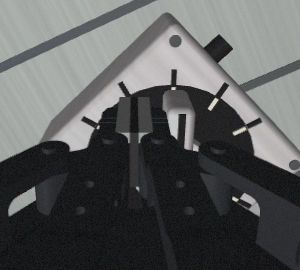

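Call:
{"api": "carry_out", "payload": {
  "rows": [
    [[0, 0, -0.5, 0.14, -0.04, 0, 0], [0, 0, -0.5, 0.08, -0.03, 0, 0], [0, 0, -0.5, 0.03, 0, 0, 0], [0, 0, -0.5, 0.03, -0.01, 0, 0], [0, 0, -0.5, 0.03, -0.01, 0, 0]]
  ]
}}

```text
time: 4.4
tool_pos: [0.5956, 0.0364, 0.138]
tool_rot: [-0.675, 0.675, -0.212, 0.212]
contact_force: [-0.5, -0.1, 0.6]
gripper_width: 0.0
```

Call:
{"api": "carry_out", "payload": {
  "rows": [
    [[0, 0, -0.5, 0.03, -0.01, 0, 0], [0, 0, -0.5, 0.03, -0.01, 0, 0], [0, 0, 0, 0, 0, 0, 0]]
  ]
}}

```text
time: 4.7
tool_pos: [0.5981, 0.0355, 0.1381]
tool_rot: [-0.667, 0.667, -0.235, 0.235]
contact_force: [-0.3, -0.4, -0.2]
gripper_width: 0.006
```

Run:
```python
from h import *
plan([(th,.014) for th in range(51,30,-2)])
f=grab_frame("wrist");cv2.imwrite("pics/w5.png",f[150:420,150:450])
```

```text
now [0.5981 0.0355 0.1381] thf 51.2 [-0.3 -0.4 -0.2]
d now 0.014258656369979972 r 0.03540260153807523
51 0.014 turn -0.05 shift [0.017 0.007]
49 0.014 turn -0.5 shift [ 0.032 -0.011]
47 0.014 turn -0.5 shift [ 0.032 -0.012]
45 0.014 turn -0.5 shift [ 0.031 -0.013]
43 0.014 turn -0.5 shift [ 0.031 -0.014]
41 0.014 turn -0.5 shift [ 0.03  -0.015]
39 0.014 turn -0.5 shift [ 0.03  -0.016]
37 0.014 turn -0.5 shift [ 0.029 -0.017]
35 0.014 turn -0.5 shift [ 0.028 -0.018]
33 0.014 turn -0.5 shift [ 0.028 -0.019]
31 0.014 turn -0.5 shift [ 0.027 -0.02 ]
```

View pics/w5.png

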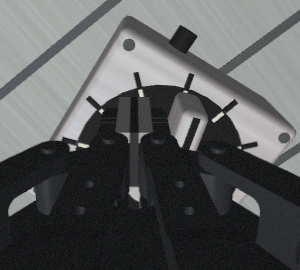

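Run:
```python
from h import *
plan([(th,.014) for th in range(47,18,-4)])
```

```text
now [0.598  0.0356 0.138 ] thf 51.2 [-0.5 -0.2  0.1]
d now 0.014349178924748893 r 0.03536688045287168
47 0.014 turn -1.06 shift [ 0.084 -0.017]
43 0.014 turn -1.0 shift [ 0.062 -0.027]
39 0.014 turn -1.0 shift [ 0.06  -0.031]
35 0.014 turn -1.0 shift [ 0.057 -0.035]
31 0.014 turn -1.0 shift [ 0.055 -0.039]
27 0.014 turn -1.0 shift [ 0.052 -0.043]
23 0.014 turn -1.0 shift [ 0.049 -0.047]
19 0.014 turn -1.0 shift [ 0.045 -0.05 ]
```

Call:
{"api": "carry_out", "payload": {
  "rows": [
    [[0, 0, -1, 0.08, -0.02, 0, 0], [0, 0, -1, 0.06, -0.03, 0, 0], [0, 0, -1, 0.06, -0.03, 0, 0], [0, 0, -1, 0.06, -0.035, 0, 0], [0, 0, -1, 0.055, -0.04, 0, 0]]
  ]
}}

```text
time: 5.25
tool_pos: [0.61, 0.0299, 0.1377]
tool_rot: [-0.616, 0.616, -0.348, 0.347]
contact_force: [-0.9, 1.4, 1.4]
gripper_width: -0.003
```

Call:
{"api": "carry_out", "payload": {
  "rows": [
    [[0, 0, -0.7, 0.035, -0.03, 0, 0], [0, 0, -0.7, 0.035, -0.03, 0, 0], [0, 0, -0.6, 0.03, -0.025, 0, 0], [0, 0, 0, 0, 0, 0, 0]]
  ]
}}

```text
time: 5.65
tool_pos: [0.6146, 0.0259, 0.138]
tool_rot: [0.59, -0.59, 0.389, -0.389]
contact_force: [0.5, -0.3, -0.4]
gripper_width: 0.002
```

Run:
```python
from h import *
plan([(th,.014) for th in range(19,-15,-4)])
f=grab_frame("wrist");cv2.imwrite("pics/w6.png",f[150:420,150:450])
```

```text
now [0.6146 0.0259 0.138 ] thf 23.2 [ 0.5 -0.3 -0.4]
d now 0.013896074380591355 r 0.035947286231489836
19 0.014 turn -1.06 shift [ 0.048 -0.05 ]
15 0.014 turn -1.0 shift [ 0.042 -0.053]
11 0.014 turn -1.0 shift [ 0.038 -0.056]
7 0.014 turn -1.0 shift [ 0.034 -0.058]
3 0.014 turn -1.0 shift [ 0.03 -0.06]
-1 0.014 turn -1.0 shift [ 0.026 -0.062]
-5 0.014 turn -1.0 shift [ 0.021 -0.064]
-9 0.014 turn -1.0 shift [ 0.017 -0.065]
-13 0.014 turn -1.0 shift [ 0.012 -0.066]
```

View pics/w6.png

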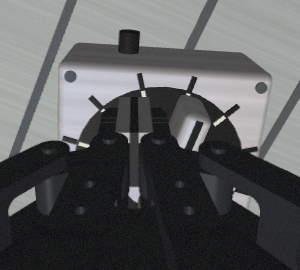

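Call:
{"api": "carry_out", "payload": {
  "rows": [
    [[0, 0, -1, 0.045, -0.05, 0, 0], [0, 0, -1, 0.04, -0.055, 0, 0], [0, 0, -1, 0.04, -0.055, 0, 0], [0, 0, -1, 0.035, -0.06, 0, 0], [0, 0, -1, 0.03, -0.06, 0, 0]]
  ]
}}

```text
time: 6.2
tool_pos: [0.6218, 0.0157, 0.1378]
tool_rot: [0.514, -0.513, 0.487, -0.486]
contact_force: [-1.2, 2.8, 0.7]
gripper_width: -0.003
```

Call:
{"api": "carry_out", "payload": {
  "rows": [
    [[0, 0, -0.8, 0.02, -0.05, 0, 0], [0, 0, -0.8, 0.02, -0.05, 0, 0], [0, 0, -0.7, 0.01, -0.05, 0, 0], [0, 0, 0, 0, 0, 0, 0]]
  ]
}}

```text
time: 6.6
tool_pos: [0.624, 0.0088, 0.1379]
tool_rot: [-0.473, 0.473, -0.525, 0.525]
contact_force: [-0.8, -0.4, 0.0]
gripper_width: -0.005
```

Run:
```python
from h import *
plan([(th,.014) for th in range(-9,-15,-4)])
f=grab_frame("wrist");cv2.imwrite("pics/w7.png",f[150:420,150:450])
```

```text
now [0.624  0.0088 0.1379] thf -6.0 [-0.8 -0.4  0. ]
d now 0.01357043669114005 r 0.035825792598409345
-9 0.014 turn -0.76 shift [ 0.018 -0.04 ]
-13 0.014 turn -1.0 shift [ 0.012 -0.066]
```

View pics/w7.png

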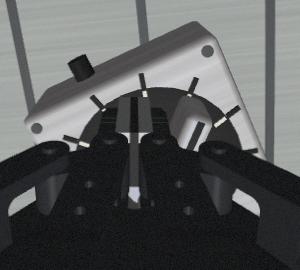

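Call:
{"api": "carry_out", "payload": {
  "rows": [
    [[0, 0, 0, 0.02, 0.3, 0, 0], [0, 0, 0, 0, 0, 0.6, 0], [0, 0, 0, 0, 0, 1, 0], [0, 0, 0, -0.7, 0, 1, 0], [0, 0, 0, -0.8, -0.5, 1, 0]]
  ]
}}

```text
time: 7.15
tool_pos: [0.5675, 0.0046, 0.2802]
tool_rot: [-0.475, 0.474, -0.525, 0.525]
contact_force: [0.6, -1.4, 1.6]
gripper_width: 0.002
```

Call:
{"api": "carry_out", "payload": {
  "rows": [
    [[0, 0, 1, -0.7, -0.5, 0.4, 0], [0, 0, 1, 0, 0, 0, 0], [0, 0, 0, 0, 0, 0, 0]]
  ]
}}

```text
time: 7.45
tool_pos: [0.5396, -0.017, 0.2955]
tool_rot: [0.509, -0.508, 0.491, -0.492]
contact_force: [0.4, -0.4, -0.6]
gripper_width: 0.001
```

Run:
```python
from h import *
s=state();print(s["time"],s["tool_pos"],s["joint_pos"])
f=grab_frame("wrist");cv2.imwrite("pics/w8.png",f)
np.save("w8.npy",np.r_[s["tool_pos"],s["tool_rot"]])
```

```text
7.45 [ 0.539588   -0.01698975  0.29554187] [-1.69489845e-01 -1.47756895e-01  1.82056671e+00  3.45729743e-04
  1.46630272e+00  1.36620477e+00]
```

View pics/w8.png

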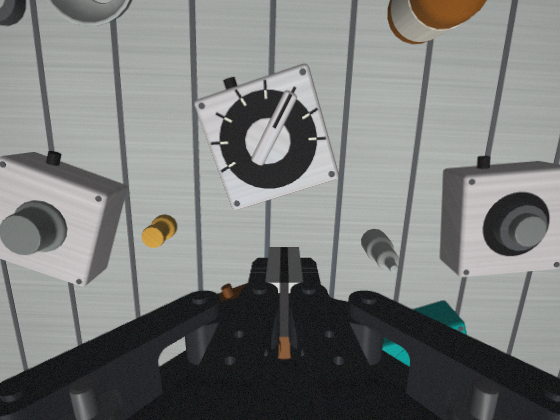

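Call:
{"api": "carry_out", "payload": {
  "rows": [
    [[0, 0, 0, -0.1, -0.86, 0, 0], [0, 0, 0, -0.1, -1, 0, 0], [0, 0, 0, -0.1, -1, 0, 0], [0, 0, 0, -0.1, -1, 0, 0], [0, 0, 0, -0.1, -1, 0, 0]]
  ]
}}

```text
time: 8.0
tool_pos: [0.5199, -0.2125, 0.293]
tool_rot: [-0.509, 0.509, -0.492, 0.491]
contact_force: [0.6, -0.1, -0.4]
gripper_width: 0.001
```

Call:
{"api": "carry_out", "payload": {
  "rows": [
    [[0, 0, 0, -0.14, -1, -0.5, 0], [0, 0, 0, 0, 0, -1, 0], [0, 0, 0, 0, 0, -1, 0], [0, 0, 0, 0, 0, -0.6, 0], [0, 0, 0, 0, 0, 0, 0]]
  ]
}}

```text
time: 8.5
tool_pos: [0.5119, -0.2495, 0.164]
tool_rot: [-0.508, 0.509, -0.495, 0.487]
contact_force: [-0.4, 0.6, -0.7]
gripper_width: -0.001
```

Run:
```python
from h import *
s=state();print(s["time"],s["tool_pos"],s["contact_force"])
f=grab_frame("wrist");cv2.imwrite("pics/w9.png",f[150:420,150:450])
f=grab_frame("side");cv2.imwrite("pics/s9.png",cv2.resize(f[80:240,200:380],None,fx=4,fy=3.7,interpolation=2))
a=np.load("w8.npy");C=cam("wrist",dict(tool_pos=a[:3],tool_rot=a[3:]))
for z in(.06,.07,.08):print(z,ray("wrist",[(529,232)],z,C))
```

```text
8.5 [ 0.51189355 -0.24950841  0.16403359] [-0.44878987  0.5945048  -0.6868945 ]
0.06 [[ 0.50875543 -0.25989684  0.06      ]]
0.07 [[ 0.51194078 -0.25189582  0.07      ]]
0.08 [[ 0.51512612 -0.2438948   0.08      ]]
```

View pics/s9.png

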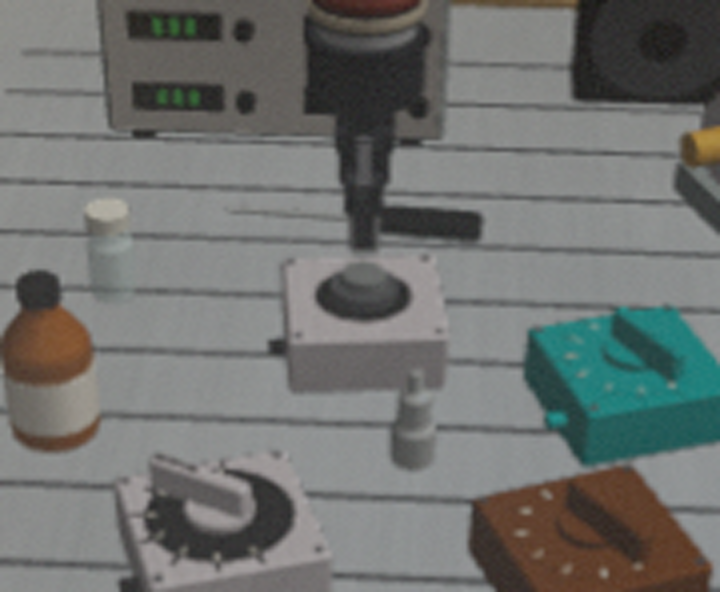

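View pics/w9.png

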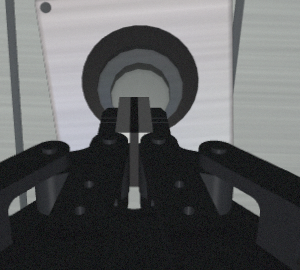

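Call:
{"api": "carry_out", "payload": {
  "rows": [
    [[0, 0, 0, 0.03, -0.05, -0.2, 0], [0, 0, 0, 0, 0, -0.2, 0], [0, 0, 0, 0, 0, -0.1, 0], [0, 0, 0, 0, 0, 0, 0], [0, 0, 0, 0, 0, 0, 0]]
  ]
}}

```text
time: 9.1
tool_pos: [0.5154, -0.2537, 0.1504]
tool_rot: [0.509, -0.509, 0.491, -0.491]
contact_force: [0.2, -1.0, -0.2]
gripper_width: -0.001
```

Call:
{"api": "carry_out", "payload": {
  "rows": [
    [[0, 0, 0, 0, 0, -0.05, 0], [0, 0, 0, 0, 0, 0, 0]]
  ]
}}

```text
time: 9.3
tool_pos: [0.5154, -0.2537, 0.1483]
tool_rot: [0.509, -0.509, 0.491, -0.491]
contact_force: [-0.4, 0.7, 0.4]
gripper_width: 0.003
```

Call:
{"api": "carry_out", "payload": {
  "rows": [
    [[0, 0, 0, 0, 0, -0.04, 0], [0, 0, 0, 0, 0, 0, 0]]
  ]
}}

```text
time: 9.5
tool_pos: [0.5153, -0.2537, 0.1465]
tool_rot: [-0.509, 0.509, -0.491, 0.491]
contact_force: [0.2, 0.1, 0.5]
gripper_width: -0.001
```

Call:
{"api": "carry_out", "payload": {
  "rows": [
    [[0, 0, 0, -0.04, 0.03, -0.04, 0], [0, 0, 0, 0, 0, -0.04, 0], [0, 0, 0, 0, 0, 0, 0]]
  ]
}}

```text
time: 9.8
tool_pos: [0.5137, -0.2524, 0.1435]
tool_rot: [-0.509, 0.509, -0.491, 0.491]
contact_force: [-1.1, 1.4, 2.2]
gripper_width: -0.001
```

Call:
{"api": "carry_out", "payload": {
  "rows": [
    [[0, 0, 0, 0, 0, -0.05, 0], [0, 0, 0, 0, 0, 0, 0]]
  ]
}}

```text
time: 10.0
tool_pos: [0.5139, -0.2526, 0.1416]
tool_rot: [0.509, -0.509, 0.491, -0.491]
contact_force: [-0.8, 0.8, 2.3]
gripper_width: -0.003
```

Call:
{"api": "carry_out", "payload": {
  "rows": [
    [[0, 0, 0, 0, 0, -0.05, 0], [0, 0, 0, 0, 0, 0, 0]]
  ]
}}

```text
time: 10.2
tool_pos: [0.5139, -0.2526, 0.1396]
tool_rot: [0.509, -0.509, 0.491, -0.491]
contact_force: [-0.9, 0.6, 4.8]
gripper_width: 0.001
```

Contact began at about z = 0.1435; I'll keep going until the force rises sharply, which marks the end stop.

Call:
{"api": "carry_out", "payload": {
  "rows": [
    [[0, 0, 0, 0, 0, -0.05, 0], [0, 0, 0, 0, 0, 0, 0]]
  ]
}}

```text
time: 10.4
tool_pos: [0.514, -0.2526, 0.1386]
tool_rot: [-0.509, 0.509, -0.491, 0.491]
contact_force: [-3.2, 2.1, 9.1]
gripper_width: -0.003
```

Call:
{"api": "carry_out", "payload": {
  "rows": [
    [[0, 0, 0, 0, 0, -0.03, 0], [0, 0, 0, 0, 0, 0, 0]]
  ]
}}

```text
time: 10.6
tool_pos: [0.5141, -0.2527, 0.1384]
tool_rot: [-0.509, 0.509, -0.491, 0.491]
contact_force: [-6.4, 3.7, 15.1]
gripper_width: -0.003
```

Call:
{"api": "carry_out", "payload": {
  "rows": [
    [[0, 0, 0, 0, 0, 0.1, 0], [0, 0, 0, 0, 0, 0.2, 0], [0, 0, 0, 0, 0, 0.7, 0], [0, 0, 0, 0, 0, 1, 0], [0, 0, 0, -0.9, 0, 0.9, 0]]
  ]
}}

```text
time: 11.1
tool_pos: [0.4798, -0.2526, 0.2529]
tool_rot: [0.509, -0.509, 0.49, -0.491]
contact_force: [-0.7, -0.3, 0.7]
gripper_width: -0.003
```

Call:
{"api": "carry_out", "payload": {
  "rows": [
    [[0, 0, 0, -0.9, 0.3, 0.5, 0], [0, 0, 0, 0, 0, 0, 0], [0, 0, 0, 0, 0, 0, 0], [0, 0, 0, 0, 0, 0, 0]]
  ]
}}

```text
time: 11.5
tool_pos: [0.4425, -0.2404, 0.2702]
tool_rot: [-0.509, 0.509, -0.492, 0.491]
contact_force: [0.2, -0.4, -0.3]
gripper_width: 0.002
```

Run:
```python
from h import *
s=state();print(s["time"],s["tool_pos"],s["contact_force"])
cv2.imwrite("pics/w10.png",grab_frame("wrist"))
f=grab_frame("side");cv2.imwrite("pics/s10.png",cv2.resize(f[120:340,150:370],None,fx=2.7,fy=2.7,interpolation=2))
```

```text
11.5 [ 0.44248583 -0.24039994  0.27024722] [ 0.1925121  -0.40179433 -0.28749344]
```

View pics/w10.png

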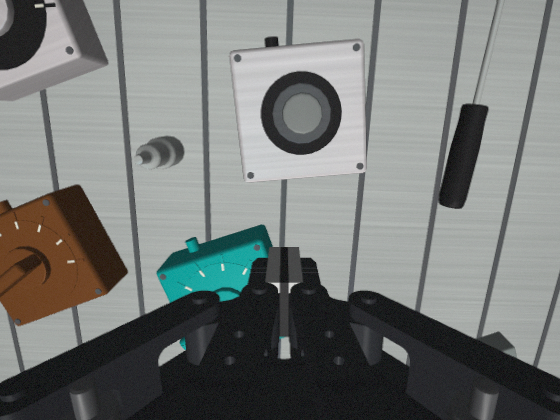

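View pics/s10.png

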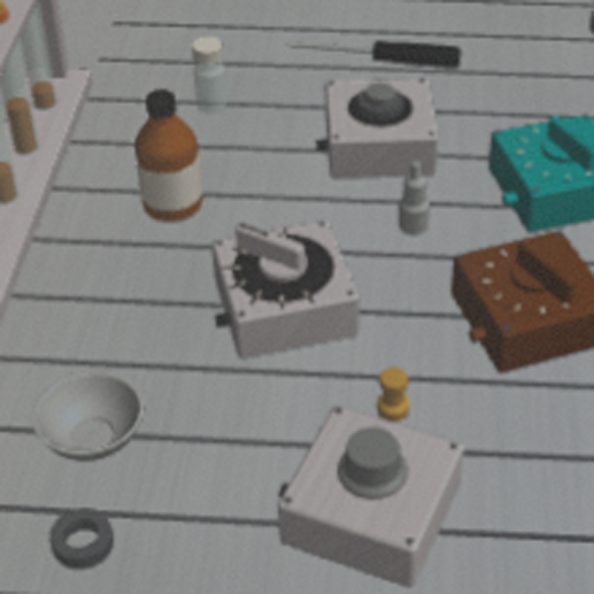

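The pictures show the start button back up, the pointer still at the sixth mark and everything else where it was. The gripper is clear of all of it.

```bash
python3 -c "
from plant import *
print(job_done())"
```

```text
the job is handed in; nothing more can be done
None
```

The selector is at its sixth mark, and I pressed the start button after that. I handed the job in after about 11.6 s.

- **Selector:** The pointer started at the third mark. I pushed it three clicks clockwise with the shut fingertips. A wrist picture from above, taken before the button press, shows it at the sixth mark, and it looks unchanged in the last side picture.
- **Start button:** I pressed it about 5–6 mm down. It then stopped moving and the upward force rose to about 15 N, which I took as the end stop. After I released it, the last pictures show it standing up again.
- **Everything else:** I never approached the fine-adjustment knob. The bystanders in the last pictures look unmoved, and I did not take a final picture of the wrench. The gripper ended about 13 cm above the boxes, reading no contact force.

No check failed. The one small disagreement was about 2–5 mm between cameras on the button's position, too small to matter for the press.

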